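# Stroke down a bread roller lane to check that it runs freely

### The arm

A 6-joint arm with a two-finger parallel gripper is mounted at the origin on the work surface. World frame = base frame: x ahead of the robot, y to its left, z up, the work surface at z = 0. Lengths are in m, angles in rad, forces in N, time in s.
With the tool pointing down it reaches from about 0.35 to 0.85 m from the base axis. Payload 8.1 kg.
Tool frame: the origin (TCP) lies at the very end of the fingers, on their centre line; the grasp point (between the pads) lies 19 mm behind it (robot.pinch_z is the distance from the TCP to the grasp point, in m); y points along the fingers, x is the direction in which the jaws open and shut, and the axes are right-handed (so a half turn about y gives the same grasp; the last joint's range is limited). The gripper opens to 93 mm and grips with 3 to 60 N. Pads are 15 mm wide; open, the fingers measure 128 mm over their backs; the gripper's body (75 mm by 188 mm) begins 65 mm behind the grasp point.
Start: joints at [1.093, 0.13, 1.488, -0, 1.523, -0.085], TCP at [0.23, 0.554, 0.219] pointing down, gripper open.
Joint ranges: [-2.96, 2.96], [-0.89, 2.26], [0.02, 2.5], [-1.34, 4.48], [0, 2.73], [-2.66, 2.66]. Speed limits (rad/s): [2.39, 2.39, 2.79, 3.14, 3.14, 3.14].

### API

Orientations are given as a rotation vector (axis times angle).
In Python, from plant import robot gives the robot as it stands.
- The arm moves only by the shell command python3 -m inch 'ROWS' [FORCE]. ROWS is JSON, a list of rows, each a list of 5 numbers: the closure, from -1 (fully open) to 1 (shut), then the shift along the world's x, y, z in m, then the turn about the world's z in rad. A call has 1 to 8 rows; each row is the pose to reach, as a shift and turn from the pose measured when the call began; what a row does not reach only later rows make up. A row lasts 1/8 s, in which the tool goes at most 62.5 mm and 10.7 degrees, less where a joint would pass 70% of its speed; a pose out of reach is approached as far as the arm can. A call with a gripper value outside its range is refused whole. The fingers move at their own pace and stop on an object; FORCE is the grip in N (left out, the last holds). Time passes only in rows, so rows that repeat a pose let the fingers close. It gives the time, the measured TCP pose, the force and the opening at its end, in the units of the state.
- robot.read_state(): the state, without advancing time (a new reading comes with each control period).
- robot.read_camera(name): name is "side" or "top"; returns a dict with "color" (420x560x3 uint8, red, green, blue), "mtx" (3x3 intrinsics, pixels), "dist_coeffs" ([k1, k2, p1, p2, k3] as OpenCV has them; the pictures are not rectified), "R" (3x3) and "t" (3): a world point X has camera coordinates R X + t. Camera axes: x right, y down, z forward; pixel columns grow to the right and rows downward; lengths in m; the calibration is good to about 2 mm. A picture is of the moment at which its call begins. There is no depth.
- robot.close_job(): hands the job in, once; it reports no verdict.
The state is a dict: "t": time; "q": joint angles; "dq": joint speeds; "joint_torque": joint torques, N m; "tool_pos": TCP position; "orientation": TCP orientation; "force": force on the tool from outside, world axes, zero at the start; "wrist_torque": the same for the moment, N m; "opening": finger opening in m.
Only numpy, scipy, OpenCV 4.12 (cv2) and the standard library are available. Lean on these libraries where they do the work, as an engineer would, in place of code of your own. Each camera call takes 0.05 s, during which the arm holds its last target. There are 200 camera calls.

### The job

The roller lane on the bread counter has just been wiped and must be checked before bread is sent down it again. Run your fingertips lightly down the row of rollers, from the high end to the low end, so that every roller turns the way the bread runs. Do not press hard, and pick up or shift nothing: the roll in the catch tray and the things beside the lane stay as they are.

Things in the scene. Friction and masses are not known exactly. Their poses are not given: they have to be found in the camera images.
- track: gravity roller lane, fixed to the counter: aluminium frame with eight plain grey rollers across it and a steel catch tray at the low end. Origin on the counter under the middle of the row; x axis downhill, the way the bread runs, y along the rollers, z up. Rollers 28 mm thick, 150 mm long, 36 mm between axles (8 mm gaps): 252 mm from first axle to last, sloping down 0.06 rad
- lane_high (a point): point on the top of roller 1, the highest, at the middle of its length, about 107 mm above the counter. The roller tops stand a little above the frame's sides. The rollers are rigid and do not give when pressed: 1 to 5 N of fingertip contact is enough to turn one, more than 40 N is too much for their small bearings
- lane_low (a point): point on the top of roller 8, the lowest, at the middle of its length, about 92 mm above the counter, 15 mm lower than lane_high
- guide (a point): middle of the top of the left guide rod (seen facing downhill). Two steel guide rods run along the lane, one on each side, 174 mm clear between them, their tops 25 mm above the roller tops
- tray (a point): middle of the floor of the flat steel catch tray past the low end, 62 mm above the counter; the tray is 125 mm long (along the lane) and 172 mm wide, with an upstand 46 mm high at its far end and low sides
- roller1 (a joint): turn of roller 1 (highest), rad, 0 at the start, no stops; grows when its top moves downhill; it turns easily in its bearings and stops soon when let go
- roller2 (a joint): turn of roller 2 (2 from the high end), rad, 0 at the start, no stops; grows when its top moves downhill; it turns easily in its bearings and stops soon when let go
- roller3 (a joint): turn of roller 3 (3 from the high end), rad, 0 at the start, no stops; grows when its top moves downhill; it turns easily in its bearings and stops soon when let go
- roller4 (a joint): turn of roller 4 (4 from the high end), rad, 0 at the start, no stops; grows when its top moves downhill; it turns easily in its bearings and stops soon when let go
- roller5 (a joint): turn of roller 5 (5 from the high end), rad, 0 at the start, no stops; grows when its top moves downhill; it turns easily in its bearings and stops soon when let go
- roller6 (a joint): turn of roller 6 (6 from the high end), rad, 0 at the start, no stops; grows when its top moves downhill; it turns easily in its bearings and stops soon when let go
- roller7 (a joint): turn of roller 7 (7 from the high end), rad, 0 at the start, no stops; grows when its top moves downhill; it turns easily in its bearings and stops soon when let go
- roller8 (a joint): turn of roller 8 (lowest), rad, 0 at the start, no stops; grows when its top moves downhill; it turns easily in its bearings and stops soon when let go
- roll: a round bread roll, 72 mm across and 46 mm high, lying in the catch tray past the low end; it stays where it is; its nearest side is about 50 mm beyond the top line of roller 8 and its top about 17 mm above the rollers there
- batard: a long brown loaf with slashed crust, 200 x 94 x 88 mm high, lying beside the lane; origin centre of its underside; stays where it is
- jar: a jam jar with a metal cap, 68 mm across and 85 mm high, standing on the counter beside the lane; stays where it is
- tag: a black price card 90 mm wide and 75 mm high in a small wooden foot, standing on the counter beside the lane; stays where it is
- tongs: steel bread tongs about 235 mm long and 60 mm wide, lying flat (14 mm high) on the counter just past the lane's high end; stay where they are
- scraper: a dough scraper with a dark wooden back, 92 x 124 x 22 mm, lying beside the lane; stays where it is

How it is judged:
By the outcome, as a careful person would: the job done as asked, in the order asked, and still so for the second after the job is handed in, with the robot touching nothing.
It also fails if it takes over 45 s, if anything falls off the work surface, if the arm or the gripper's body presses on something with over 40 N, if the wrist force passes 120 N, or if a joint passes its speed limit or range.

## Working session

There is one attempt and no reset: what is moved stays moved. The work goes in short steps, Python scripts to look and compute and a shell command to move; the robot and the scene stay as the last step left them, time stands still between calls to the robot, and variables do not carry over. Pictures are saved under pics/ and viewed, about 8 in all and at most 12, crops included, and the job is handed in when it is done.

```bash
ls; mkdir -p pics; python3 - <<'E'
from plant import robot
import cv2
for n in("top","side"):
    c=robot.read_camera(n); cv2.imwrite(f"pics/{n}0.png",cv2.resize(c["color"][:,:,::-1],(784,588),interpolation=cv2.INTER_CUBIC))
s=robot.read_state();print(s["t"],s["tool_pos"],s["orientation"],s["force"],s["opening"])
E
```

```text
pics
0.1 [0.22940204 0.55386145 0.21766909] [-1.37065549 -0.91411414  0.91651333] [ 0.26597103 -0.06883568 -0.3077071 ] 0.09313022488430417
```

View pics/top0.png

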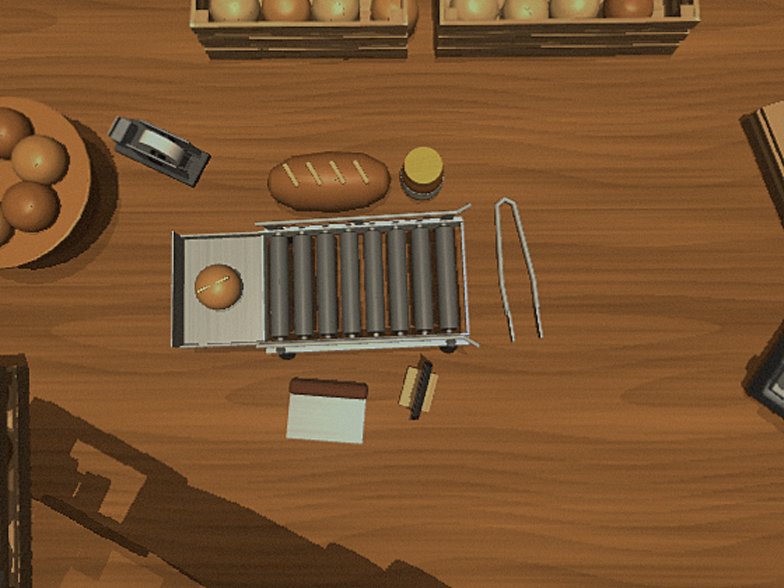

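View pics/side0.png

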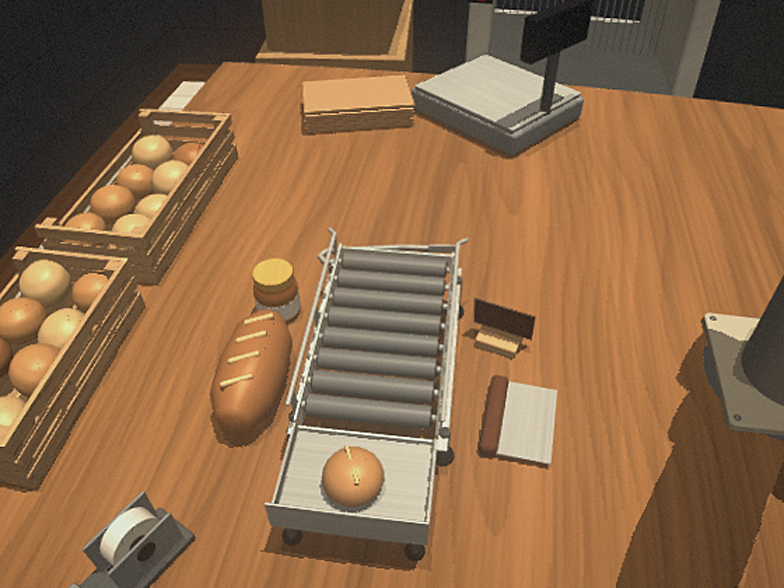

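Top view: the lane's high end is right (roller 1 mid about (447,279)) and its low end and tray are left (roller 8 mid about (280,287), roll at (218,287)). In the side view, roller 1 is the far one at about (395,260) and roller 8 the near one at about (370,408).

```bash
cat > h.py <<'E'
import numpy as np, cv2
from plant import robot
def ray(c,uv):
    p=cv2.undistortPoints(np.array([[uv]],float)/1.4,c["mtx"],np.array(c["dist_coeffs"]))[0,0]
    R=np.array(c["R"]);t=np.array(c["t"]); return -R.T@t, R.T@np.array([*p,1])
def onz(c,uv,z):
    o,d=ray(c,uv); return o+d*(z-o[2])/d[2]
def proj(c,X):
    return cv2.projectPoints(np.array(X,float).reshape(-1,3),cv2.Rodrigues(np.array(c["R"]))[0],np.array(c["t"]),c["mtx"],np.array(c["dist_coeffs"]))[0][:,0]*1.4
E
python3 - <<'E'
from h import *
np.set_printoptions(precision=4,suppress=True)
T=robot.read_camera("top");S=robot.read_camera("side")
print("cams",ray(T,(392,294))[0],ray(S,(392,294))[0])
for n,uv,z in [("r1a",(443,226),.107),("r1b",(451,331),.107),("r8a",(278,235),.092),("r8b",(282,338),.092),("roll",(218,287),.09),("jar",(424,165),.085),("tongsend",(540,337),.01),("tag",(422,388),.04)]: print(n,onz(T,uv,z))
for n,uv,z in [("r1a",(342,254),.107),("r1b",(447,262),.107),("r8a",(308,401),.092),("r8b",(433,411),.092)]: print("S",n,onz(S,uv,z))
print(robot.read_state()["tool_pos"],proj(T,robot.read_state()["tool_pos"]))
import scipy.spatial.transform as st
print(st.Rotation.from_rotvec(robot.read_state()["orientation"]).as_matrix())
E
```

```text
cams [0.4567 0.0144 0.9995] [0.4759 0.6589 0.72  ]
r1a [ 0.6702 -0.0427  0.107 ]
r1b [ 0.5147 -0.0523  0.107 ]
r8a [0.6615 0.2053 0.092 ]
r8b [0.5062 0.1959 0.092 ]
roll [0.5829 0.2939 0.09  ]
jar [ 0.7716 -0.0161  0.085 ]
tongsend [ 0.5109 -0.2015  0.01  ]
tag [ 0.4315 -0.0114  0.04  ]
S r1a [ 0.6679 -0.0418  0.107 ]
S r1b [ 0.5145 -0.0485  0.107 ]
S r8a [0.6538 0.2137 0.092 ]
S r8b [0.5039 0.2038 0.092 ]
[0.2295 0.554  0.218 ] [[-38.9722 562.4345]]
[[ 0.3828 -0.0006 -0.9238]
 [ 0.9238 -0.0011  0.3828]
 [-0.0012 -1.      0.0001]]
```

```bash
python3 -m inch '[[1,0.03,-0.05,0,0.15],[1,0.06,-0.1,0,0.3],[1,0.09,-0.15,0,0.44],[1,0.12,-0.2,0,0.44],[1,0.15,-0.25,0,0.44],[1,0.18,-0.3,0,0.44],[1,0.18,-0.3,0,0.44]]' 5
```

```text
t: 1.08
tool_pos: [0.4112, 0.2508, 0.218]
orientation: [-1.191, -1.239, 1.241]
force: [-0.5, 0.8, 0.0]
opening: 0.0275
```

```bash
python3 -m inch '[[1,0.03,-0.05,0,0],[1,0.06,-0.1,0,0],[1,0.09,-0.15,0,0],[1,0.12,-0.2,0,0],[1,0.15,-0.25,0,0],[1,0.181,-0.301,-0.02,0],[1,0.181,-0.301,-0.06,0],[1,0.181,-0.301,-0.078,0]]' && python3 - <<'E'
from h import *
import scipy.spatial.transform as st
c=robot.read_camera("side");s=robot.read_state();p=np.array(s["tool_pos"])
print(s["t"],p,s["force"],s["opening"],st.Rotation.from_rotvec(s["orientation"]).as_matrix().round(3))
print(proj(c,[p,p-[0,0,.03]]))
cv2.imwrite("pics/s1.png",cv2.resize(c["color"][130:330,180:380,::-1],(800,800),interpolation=cv2.INTER_CUBIC)[:600])
E
```

```text
t: 2.08
tool_pos: [0.5907, -0.0493, 0.1367]
orientation: [-1.187, -1.236, 1.242]
force: [-0.5, 0.4, -0.8]
opening: 0.0005
2.125 [ 0.58976418 -0.04876374  0.13506929] [-0.90486738  0.8928312  -1.32923407] 0.0003539281733435977 [[-0.042 -0.006 -0.999]
 [ 0.999 -0.    -0.042]
 [-0.    -1.     0.006]]
[[395.46975519 241.46113773]
 [395.4558166  257.44513806]]
```

View pics/s1.png

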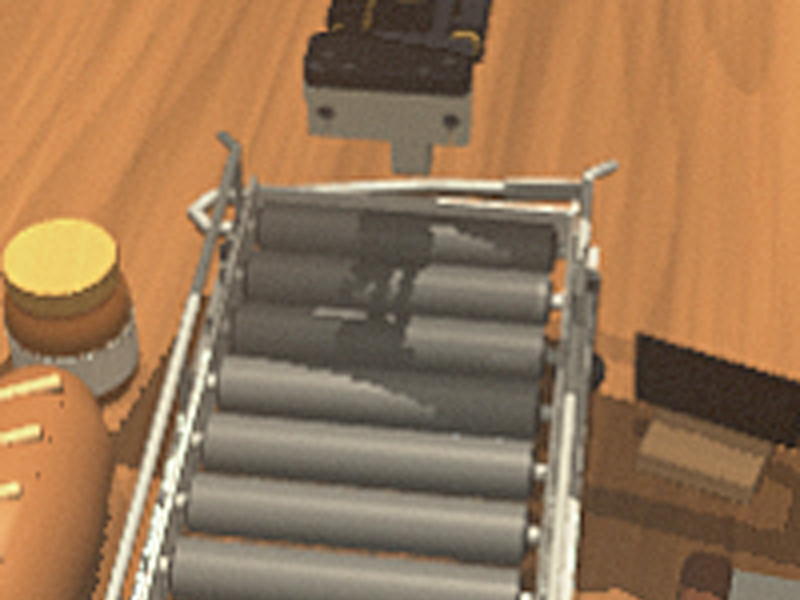

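The crop shows the fingertip at (412,172), where the calibration puts the TCP (410,170). It is just above roller 1 and near mid-length.

```bash
python3 -m inch '[[1,0.001,-0.002,-0.012,0],[1,0.001,-0.002,-0.022,0],[1,0.001,-0.002,-0.025,0],[1,0.001,-0.002,-0.025,0],[1,0.001,-0.002,-0.025,0]]'; python3 -m inch '[[1,0,0,-0.001,0],[1,0,0,-0.0015,0],[1,0,0,-0.0015,0]]'
```

```text
t: 2.75
tool_pos: [0.5913, -0.0508, 0.1109]
orientation: [-1.186, -1.236, 1.243]
force: [0.1, 0.0, -1.1]
opening: 0.0004
t: 3.12
tool_pos: [0.5912, -0.0508, 0.1094]
orientation: [-1.186, -1.236, 1.243]
force: [-1.0, -0.2, -0.2]
opening: 0.0002
```

```bash
for i in 1; do python3 -m inch '[[1,0,0,-0.0005,0],[1,0,0,-0.001,0],[1,0,0,-0.001,0]]'; done; python3 -m inch '[[1,0,0,-0.0005,0],[1,0,0,-0.0005,0],[1,0,0,-0.0005,0]]'
```

```text
t: 3.5
tool_pos: [0.5912, -0.0508, 0.1083]
orientation: [-1.186, -1.236, 1.243]
force: [-0.5, -0.5, -0.2]
opening: 0.0006
t: 3.88
tool_pos: [0.5912, -0.0508, 0.1078]
orientation: [-1.186, -1.236, 1.243]
force: [-0.2, 0.2, -0.1]
opening: 0.0008
```

```bash
python3 -m inch '[[1,0,0,-0.0005,0],[1,0,0,-0.0005,0],[1,0,0,-0.0005,0]]'; python3 -m inch '[[1,0,0,-0.0004,0],[1,0,0,-0.0004,0],[1,0,0,-0.0004,0]]'
```

```text
t: 4.25
tool_pos: [0.5912, -0.0508, 0.1073]
orientation: [-1.186, -1.236, 1.243]
force: [-0.1, -1.1, 1.0]
opening: 0.0006
t: 4.62
tool_pos: [0.5912, -0.0508, 0.1069]
orientation: [-1.186, -1.236, 1.243]
force: [1.0, 0.2, 0.4]
opening: 0.0003
```

```bash
python3 -m inch '[[1,0,0,-0.0004,0],[1,0,0,-0.0004,0],[1,0,0,-0.0004,0]]'; python3 -m inch '[[1,0,0,-0.0003,0],[1,0,0,-0.0003,0],[1,0,0,-0.0003,0]]'
```

```text
t: 5.0
tool_pos: [0.5913, -0.0509, 0.1068]
orientation: [-1.186, -1.236, 1.243]
force: [-2.1, -0.3, 3.4]
opening: 0.0008
t: 5.38
tool_pos: [0.5913, -0.0509, 0.1068]
orientation: [-1.186, -1.236, 1.243]
force: [-2.4, -0.9, 6.1]
opening: 0.0001
```

Contact is at z≈0.1068, with about 10 N/mm. With the jaws along the lane the flat tip is 35 mm long and would bridge two rollers on the slope. I'll lift and turn the jaws across the lane, so the tip is 15 mm along it, then back off uphill and stroke along a sloped line.

```bash
python3 -m inch '[[1,0,0,0.02,0],[1,0,0,0.02,-0.18],[1,0,0,0.02,-0.36],[1,0,0,0.02,-0.54],[1,0,0,0.02,-0.72],[1,0,0,0.02,-0.9],[1,0,0,0.02,-1.08],[1,0,0,0.02,-1.26]]'; python3 -m inch '[[1,0,-0.005,0,-0.16],[1,0,-0.009,0,-0.31],[1,0,-0.009,-0.01,-0.31],[1,0,-0.009,-0.015,-0.31],[1,0,-0.009,-0.015,-0.31]]'; python3 -c "
from plant import robot;print(robot.read_state()['q'])"
```

```text
t: 6.38
tool_pos: [0.5918, -0.0509, 0.128]
orientation: [-1.549, -0.272, 0.272]
force: [-1.4, 0.2, -0.7]
opening: 0.0006
t: 7.0
tool_pos: [0.5912, -0.0597, 0.112]
orientation: [-1.566, -0.03, 0.032]
force: [0.5, -0.1, 0.3]
opening: 0.0004
[-0.18948459  0.18979493  1.62046807  0.00424361  1.33347778 -0.22955029]
```

```bash
python3 -m inch '[[1,0,0,-0.0048,0],[1,0,0,-0.0048,0],[1,0,0.006,-0.0052,0],[1,-0.0005,0.012,-0.0055,0],[1,-0.0007,0.018,-0.0059,0],[1,-0.001,0.024,-0.0062,0]]'
```

```text
t: 7.75
tool_pos: [0.5905, -0.0351, 0.1065]
orientation: [-1.566, -0.031, 0.031]
force: [-1.2, -0.1, 2.2]
opening: 0.0004
```

```bash
python3 -m inch '[[1,-0.0002,0.006,-0.0012,0],[1,-0.0005,0.012,-0.0015,0],[1,-0.0007,0.018,-0.0019,0],[1,-0.001,0.024,-0.0022,0],[1,-0.0012,0.030,-0.0026,0]]'
```

```text
t: 8.38
tool_pos: [0.5891, -0.0049, 0.1045]
orientation: [-1.567, -0.03, 0.031]
force: [-6.3, -1.4, 8.7]
opening: 0.0007
```

```bash
python3 -m inch '[[1,-0.0002,0.006,-0.0008,0],[1,-0.0005,0.012,-0.0011,0],[1,-0.0007,0.018,-0.0015,0],[1,-0.001,0.024,-0.0018,0],[1,-0.0012,0.030,-0.0022,0],[1,-0.0014,0.036,-0.0026,0]]'
```

```text
t: 9.12
tool_pos: [0.5877, 0.0314, 0.1024]
orientation: [-1.567, -0.03, 0.031]
force: [-3.9, -0.2, 7.0]
opening: 0.0007
```

```bash
python3 -m inch '[[1,-0.0002,0.006,-0.0008,0],[1,-0.0005,0.012,-0.0011,0],[1,-0.0007,0.018,-0.0015,0],[1,-0.001,0.024,-0.0018,0],[1,-0.0012,0.030,-0.0022,0],[1,-0.0014,0.036,-0.0026,0]]'
```

```text
t: 9.88
tool_pos: [0.5863, 0.0677, 0.1003]
orientation: [-1.567, -0.03, 0.031]
force: [-4.1, -0.4, 7.2]
opening: 0.0004
```

```bash
python3 -m inch '[[1,-0.0002,0.006,-0.0008,0],[1,-0.0005,0.012,-0.0011,0],[1,-0.0007,0.018,-0.0015,0],[1,-0.001,0.024,-0.0018,0],[1,-0.0012,0.030,-0.0022,0],[1,-0.0014,0.036,-0.0026,0]]'
```

```text
t: 10.62
tool_pos: [0.5848, 0.1041, 0.0981]
orientation: [-1.567, -0.03, 0.031]
force: [-3.5, -0.6, 6.8]
opening: 0.0001
```

```bash
python3 -m inch '[[1,-0.0002,0.006,-0.0008,0],[1,-0.0005,0.012,-0.0011,0],[1,-0.0007,0.018,-0.0015,0],[1,-0.001,0.024,-0.0018,0],[1,-0.0012,0.030,-0.0022,0],[1,-0.0014,0.036,-0.0026,0]]'
```

```text
t: 11.38
tool_pos: [0.5833, 0.1406, 0.0959]
orientation: [-1.567, -0.03, 0.032]
force: [-4.5, -0.7, 6.6]
opening: -0.0001
```

```bash
python3 -m inch '[[1,-0.0002,0.006,-0.0008,0],[1,-0.0005,0.012,-0.0011,0],[1,-0.0007,0.018,-0.0015,0],[1,-0.001,0.024,-0.0018,0],[1,-0.0012,0.030,-0.0022,0],[1,-0.0014,0.036,-0.0026,0]]'
```

```text
t: 12.12
tool_pos: [0.5819, 0.177, 0.0938]
orientation: [-1.567, -0.03, 0.032]
force: [-3.2, -0.2, 5.7]
opening: 0.0007
```

```bash
python3 -m inch '[[1,-0.0002,0.006,-0.0008,0],[1,-0.0005,0.012,-0.0011,0],[1,-0.0007,0.018,-0.0015,0],[1,-0.001,0.024,-0.0018,0],[1,-0.0012,0.030,-0.0022,0],[1,-0.0014,0.036,-0.0026,0]]'
```

```text
t: 12.88
tool_pos: [0.5805, 0.2134, 0.0916]
orientation: [-1.567, -0.03, 0.032]
force: [-3.2, -0.8, 4.7]
opening: 0.0006
```

```bash
python3 -m inch '[[1,0,0.004,-0.0003,0],[1,0,0.006,0.015,0],[1,0,0.006,0.06,0],[1,0,0,0.11,0],[1,-0.04,-0.04,0.13,0],[1,-0.08,-0.08,0.13,0],[1,-0.12,-0.12,0.13,0],[1,-0.12,-0.12,0.13,0]]'; python3 - <<'E'
from h import *
c=robot.read_camera("side");t=robot.read_camera("top")
cv2.imwrite("pics/end.png",np.hstack([cv2.resize(x["color"][:,:,::-1],(400,300),interpolation=cv2.INTER_AREA) for x in(c,t)]))
E
```

```text
t: 13.88
tool_pos: [0.4584, 0.0915, 0.2222]
orientation: [-1.567, -0.029, 0.029]
force: [0.7, -0.4, 0.2]
opening: 0.0006
```

View pics/end.png

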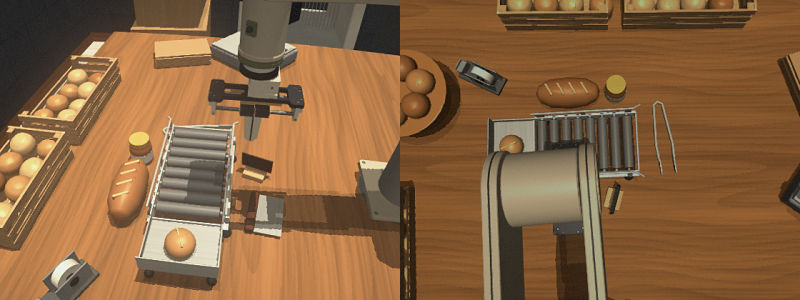

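```bash
python3 -c "
from plant import robot
s=robot.read_state();print(s['t'],s['tool_pos'],s['force'],s['dq']);print(robot.close_job())"
```

```text
13.975 [0.46101088 0.09325824 0.22294543] [0.57284305 0.51432786 0.44831232] [ 0.01934637  0.04238696 -0.03533194  0.00144857 -0.00670224  0.00236954]
the job is handed in; nothing more can be done
None
```

I ran the closed fingertips once down the lane from roller 1 to roller 8, lifted clear before the roll, and handed the job in at about 14 s.

- **Contact:** I read the force once per roller. The upward force was 2 to 9 N: 8.7 N on roller 2, 2.2 N as the fingertips left roller 1, and about 5 to 7 N on the rest. That is slightly above the 1 to 5 N needed and well below 40 N. The measured heights fitted the roller tops from 0.107 m down to 0.092 m.
- **Before the stroke:** I pressed on roller 1 without stroking it, at up to 6 N, to find its height. I then lifted, turned the gripper across the lane and started from just uphill of it.
- **Last checks:** In the final side picture the roll and the things beside the lane look unmoved. The tongs are only visible in the top picture, and they look unmoved there too. After lifting, the force read about zero and the gripper was clear of everything.
- **Not confirmed:** The rollers are plain, so the pictures cannot show that they turned. I infer it from the steady contact and the low drag of about 1 N or less.

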